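Sort meal-token canisters by heft

TASK

Two closed steel canisters stand on the grey returns tray; each is either full of metal meal tokens or empty, and both may be alike. One at a time, lift a canister by its knob just clear of the tray, no more than a couple of centimetres, hold it still there for a second to feel its weight, and then set it down gently, upright, without dropping it, into a free place: a heavy one in a round hole of the wooden stand, a light one in a square pocket of the wire basket. Let go of each, and leave the third canister, the bowl and the spoon alone.

Things in the scene. Friction and masses are not known exactly. Their poses are not given: they have to be found in the camera images.
- canister_a: closed round steel canister, 58 mm across, lid 60 mm across with its top 66 mm above the underside; on the lid a narrow neck and then an upright black round knob 24 mm across, from 70 to 100 mm above the underside (grip it here, any direction). Origin: centre of the underside, z up the axis. It weighs either about 220 g (empty, 200 to 240 g) or about 620 g (full of metal meal tokens, 560 to 680 g); nothing outside shows which. Starts on the returns tray.
- canister_b: closed round steel canister, 58 mm across, lid 60 mm across with its top 66 mm above the underside; on the lid a narrow neck and then an upright black round knob 24 mm across, from 70 to 100 mm above the underside (grip it here, any direction). Origin: centre of the underside, z up the axis. It weighs either about 220 g (empty, 200 to 240 g) or about 620 g (full of metal meal tokens, 560 to 680 g); nothing outside shows which. Starts on the returns tray.
- returns_tray: flat grey plastic tray, 124 mm (x) by 254 mm (y), floor 3 mm thick, rim 9 mm high, fixed. The two canisters stand on it at about y = +55 and -55 mm. Origin: centre of the underside.
- stand: wooden block for full canisters, 90 mm (x) by 170 mm (y) by 64 mm high, fixed, with two round holes 65 mm across at y = +41 and -41 mm, each with a black rubber floor plate inside. Origin: centre of the underside. It may be on either side of the tray.
- basket: steel wire basket for empty canisters, 78 mm (x) by 152 mm (y) by 64 mm high, fixed, with two square pockets 70 mm wide at y = +37 and -37 mm, each with a white floor plate inside. Origin: centre of the underside. It may be on either side of the tray.
- spare_canister: a third canister of the same kind, 100 mm high over its knob, standing by itself on the bench beyond the tray: a bystander, already dealt with. Origin: centre of the underside.
- bowl: steel bowl, 116 mm across, 45 mm high, bystander. Origin: centre of the underside.
- spoon: steel spoon 190 mm long lying on the bench, bystander. Origin: middle, underside.
- stand_place0 (a point): centre of the stand's hole at its y = +41 mm, level with the top (64 mm above the bench). The floor plate inside is set at an unknown height, each place its own: its top is anywhere from 14 to 38 mm above the bench, so lower the canister until the plate is felt. The plate is rubber-sprung: it gives about 1 mm per 5 N, at most 4 mm, then is hard. Gently means under 20 N of contact force, and let go only once the canister rests on the plate, not dropped onto it.
- stand_place1 (a point): the same for the stand's hole at its y = -41 mm. The floor plate inside is set at an unknown height, each place its own: its top is anywhere from 14 to 38 mm above the bench, so lower the canister until the plate is felt. The plate is rubber-sprung: it gives about 1 mm per 5 N, at most 4 mm, then is hard. Gently means under 20 N of contact force, and let go only once the canister rests on the plate, not dropped onto it.
- basket_place0 (a point): centre of the basket's pocket at its y = +37 mm, level with the rim (64 mm above the bench). The floor plate inside is set at an unknown height, each place its own: its top is anywhere from 14 to 38 mm above the bench, so lower the canister until the plate is felt. The plate is rubber-sprung: it gives about 1 mm per 5 N, at most 4 mm, then is hard. Gently means under 20 N of contact force, and let go only once the canister rests on the plate, not dropped onto it.
- basket_place1 (a point): the same for the basket's pocket at its y = -37 mm. The floor plate inside is set at an unknown height, each place its own: its top is anywhere from 14 to 38 mm above the bench, so lower the canister until the plate is felt. The plate is rubber-sprung: it gives about 1 mm per 5 N, at most 4 mm, then is hard. Gently means under 20 N of contact force, and let go only once the canister rests on the plate, not dropped onto it.
Things that resemble listed ones, but are neither listed nor needed, are in the scene too. Leave any red look-alike of the basket alone. Leave any green look-alike of the canister_a alone.

How it is judged:
On the way, in this order (a step that is already met when the one before it is completed fails the run):
1. one canister is held just clear of the returns tray (3 to 45 mm above its floor), above the tray, for half a second (((z of canister_a in the frame of returns_tray between 0.006 and 0.048 m and contact force between canister_a and returns_tray below 0.1 N and contact force between the fingers and canister_a above 1 N and horizontal distance between canister_a and returns_tray below 0.12 m) or (z of canister_b in the frame of returns_tray between 0.006 and 0.048 m and contact force between canister_b and returns_tray below 0.1 N and contact force between the fingers and canister_b above 1 N and horizontal distance between canister_b and returns_tray below 0.12 m))), for 0.5 s.
2. one canister stands released in a place of the right kind for its weight ((((horizontal distance between canister_a and stand_place0 below 0.01 m and z of canister_a in the frame of stand below 0.042 m and angle between canister_a's own z axis and vertical below 0.12 rad and contact force between canister_a and stand above 4 N and contact force between the fingers and canister_a below 0.1 N and linear speed of canister_a below 0.02 m/s) or (horizontal distance between canister_a and stand_place1 below 0.01 m and z of canister_a in the frame of stand below 0.042 m and angle between canister_a's own z axis and vertical below 0.12 rad and contact force between canister_a and stand above 4 N and contact force between the fingers and canister_a below 0.1 N and linear speed of canister_a below 0.02 m/s) or (horizontal distance between canister_a and basket_place0 below 0.013 m and z of canister_a in the frame of basket below 0.042 m and angle between canister_a's own z axis and vertical below 0.12 rad and contact force between canister_a and basket between 1 and 4 N and contact force between the fingers and canister_a below 0.1 N and linear speed of canister_a below 0.02 m/s) or (horizontal distance between canister_a and basket_place1 below 0.013 m and z of canister_a in the frame of basket below 0.042 m and angle between canister_a's own z axis and vertical below 0.12 rad and contact force between canister_a and basket between 1 and 4 N and contact force between the fingers and canister_a below 0.1 N and linear speed of canister_a below 0.02 m/s)) or ((horizontal distance between canister_b and stand_place0 below 0.01 m and z of canister_b in the frame of stand below 0.042 m and angle between canister_b's own z axis and vertical below 0.12 rad and contact force between canister_b and stand above 4 N and contact force between the fingers and canister_b below 0.1 N and linear speed of canister_b below 0.02 m/s) or (horizontal distance between canister_b and stand_place1 below 0.01 m and z of canister_b in the frame of stand below 0.042 m and angle between canister_b's own z axis and vertical below 0.12 rad and contact force between canister_b and stand above 4 N and contact force between the fingers and canister_b below 0.1 N and linear speed of canister_b below 0.02 m/s) or (horizontal distance between canister_b and basket_place0 below 0.013 m and z of canister_b in the frame of basket below 0.042 m and angle between canister_b's own z axis and vertical below 0.12 rad and contact force between canister_b and basket between 1 and 4 N and contact force between the fingers and canister_b below 0.1 N and linear speed of canister_b below 0.02 m/s) or (horizontal distance between canister_b and basket_place1 below 0.013 m and z of canister_b in the frame of basket below 0.042 m and angle between canister_b's own z axis and vertical below 0.12 rad and contact force between canister_b and basket between 1 and 4 N and contact force between the fingers and canister_b below 0.1 N and linear speed of canister_b below 0.02 m/s)))), for 0.2 s.
3. the other canister is held just clear of the returns tray (3 to 45 mm above its floor), above the tray, for half a second (((((horizontal distance between canister_a and stand_place0 below 0.01 m and z of canister_a in the frame of stand below 0.042 m and angle between canister_a's own z axis and vertical below 0.12 rad and contact force between canister_a and stand above 4 N and contact force between the fingers and canister_a below 0.1 N and linear speed of canister_a below 0.02 m/s) or (horizontal distance between canister_a and stand_place1 below 0.01 m and z of canister_a in the frame of stand below 0.042 m and angle between canister_a's own z axis and vertical below 0.12 rad and contact force between canister_a and stand above 4 N and contact force between the fingers and canister_a below 0.1 N and linear speed of canister_a below 0.02 m/s) or (horizontal distance between canister_a and basket_place0 below 0.013 m and z of canister_a in the frame of basket below 0.042 m and angle between canister_a's own z axis and vertical below 0.12 rad and contact force between canister_a and basket between 1 and 4 N and contact force between the fingers and canister_a below 0.1 N and linear speed of canister_a below 0.02 m/s) or (horizontal distance between canister_a and basket_place1 below 0.013 m and z of canister_a in the frame of basket below 0.042 m and angle between canister_a's own z axis and vertical below 0.12 rad and contact force between canister_a and basket between 1 and 4 N and contact force between the fingers and canister_a below 0.1 N and linear speed of canister_a below 0.02 m/s)) and (z of canister_b in the frame of returns_tray between 0.006 and 0.048 m and contact force between canister_b and returns_tray below 0.1 N and contact force between the fingers and canister_b above 1 N and horizontal distance between canister_b and returns_tray below 0.12 m)) or (((horizontal distance between canister_b and stand_place0 below 0.01 m and z of canister_b in the frame of stand below 0.042 m and angle between canister_b's own z axis and vertical below 0.12 rad and contact force between canister_b and stand above 4 N and contact force between the fingers and canister_b below 0.1 N and linear speed of canister_b below 0.02 m/s) or (horizontal distance between canister_b and stand_place1 below 0.01 m and z of canister_b in the frame of stand below 0.042 m and angle between canister_b's own z axis and vertical below 0.12 rad and contact force between canister_b and stand above 4 N and contact force between the fingers and canister_b below 0.1 N and linear speed of canister_b below 0.02 m/s) or (horizontal distance between canister_b and basket_place0 below 0.013 m and z of canister_b in the frame of basket below 0.042 m and angle between canister_b's own z axis and vertical below 0.12 rad and contact force between canister_b and basket between 1 and 4 N and contact force between the fingers and canister_b below 0.1 N and linear speed of canister_b below 0.02 m/s) or (horizontal distance between canister_b and basket_place1 below 0.013 m and z of canister_b in the frame of basket below 0.042 m and angle between canister_b's own z axis and vertical below 0.12 rad and contact force between canister_b and basket between 1 and 4 N and contact force between the fingers and canister_b below 0.1 N and linear speed of canister_b below 0.02 m/s)) and (z of canister_a in the frame of returns_tray between 0.006 and 0.048 m and contact force between canister_a and returns_tray below 0.1 N and contact force between the fingers and canister_a above 1 N and horizontal distance between canister_a and returns_tray below 0.12 m)))), for 0.5 s.
At the end, for the whole second after the job is handed in: Each canister stands released, at rest, upright within 7 degrees on a floor plate (underside under 42 mm above the bench, centred within 10 mm in the stand, 13 mm in the basket): full ones (pressing with over 4 N) in the stand's holes, empty ones (under 4 N) in the basket's pockets (((horizontal distance between canister_a and stand_place0 below 0.01 m and z of canister_a in the frame of stand below 0.042 m and angle between canister_a's own z axis and vertical below 0.12 rad and contact force between canister_a and stand above 4 N and contact force between the fingers and canister_a below 0.1 N and linear speed of canister_a below 0.02 m/s) or (horizontal distance between canister_a and stand_place1 below 0.01 m and z of canister_a in the frame of stand below 0.042 m and angle between canister_a's own z axis and vertical below 0.12 rad and contact force between canister_a and stand above 4 N and contact force between the fingers and canister_a below 0.1 N and linear speed of canister_a below 0.02 m/s) or (horizontal distance between canister_a and basket_place0 below 0.013 m and z of canister_a in the frame of basket below 0.042 m and angle between canister_a's own z axis and vertical below 0.12 rad and contact force between canister_a and basket between 1 and 4 N and contact force between the fingers and canister_a below 0.1 N and linear speed of canister_a below 0.02 m/s) or (horizontal distance between canister_a and basket_place1 below 0.013 m and z of canister_a in the frame of basket below 0.042 m and angle between canister_a's own z axis and vertical below 0.12 rad and contact force between canister_a and basket between 1 and 4 N and contact force between the fingers and canister_a below 0.1 N and linear speed of canister_a below 0.02 m/s)) and ((horizontal distance between canister_b and stand_place0 below 0.01 m and z of canister_b in the frame of stand below 0.042 m and angle between canister_b's own z axis and vertical below 0.12 rad and contact force between canister_b and stand above 4 N and contact force between the fingers and canister_b below 0.1 N and linear speed of canister_b below 0.02 m/s) or (horizontal distance between canister_b and stand_place1 below 0.01 m and z of canister_b in the frame of stand below 0.042 m and angle between canister_b's own z axis and vertical below 0.12 rad and contact force between canister_b and stand above 4 N and contact force between the fingers and canister_b below 0.1 N and linear speed of canister_b below 0.02 m/s) or (horizontal distance between canister_b and basket_place0 below 0.013 m and z of canister_b in the frame of basket below 0.042 m and angle between canister_b's own z axis and vertical below 0.12 rad and contact force between canister_b and basket between 1 and 4 N and contact force between the fingers and canister_b below 0.1 N and linear speed of canister_b below 0.02 m/s) or (horizontal distance between canister_b and basket_place1 below 0.013 m and z of canister_b in the frame of basket below 0.042 m and angle between canister_b's own z axis and vertical below 0.12 rad and contact force between canister_b and basket between 1 and 4 N and contact force between the fingers and canister_b below 0.1 N and linear speed of canister_b below 0.02 m/s))); the robot touches nothing.
It fails at once if a canister is dropped (moves faster than 0.25 m/s while the fingers do not touch it) ((contact force between the fingers and canister_a below 0.1 N and linear speed of canister_a above 0.25 m/s) or (contact force between the fingers and canister_b below 0.1 N and linear speed of canister_b above 0.25 m/s)).
It fails at once if a canister is pressed, rammed or dropped on the stand or basket with more than 25 N (contact force between any of canister_a, canister_b and stand above 25 N or contact force between any of canister_a, canister_b and basket above 25 N).
It fails at once if a canister tips more than 30 degrees (angle between any of canister_a, canister_b's own z axis and vertical above 0.52 rad).
It fails at once if the third canister, the bowl or the spoon is moved more than 20 mm (distance of any of spare_canister, bowl, spoon from where it was at the start of the episode above 0.02 m).
It also fails if it takes over 61 s, if anything falls off the work surface, if the arm or the gripper's body presses on something with over 40 N, if the wrist force passes 120 N, or if a joint passes its speed limit or range.

ROBOT

A 7-joint arm with a two-finger parallel gripper is mounted at the origin on the work surface. World frame = base frame: x ahead of the robot, y to its left, z up, the work surface at z = 0. Lengths are in m, angles in rad, forces in N, time in s.
With the tool pointing down it reaches from about 0.4 to 0.85 m from the base axis. Payload 10.4 kg.
Tool frame: the origin (TCP) lies midway between the tips of the shut fingers; the grasp point (between the pads) lies 19 mm behind it; z points along the fingers, y is the line along which they close (so a half turn about z gives the same grasp; the last joint's range is limited). The gripper opens to 87 mm and grips with 3 to 60 N. Pads are 19 mm wide; open, the fingers measure 117 mm over their backs; the gripper's body (75 mm by 190 mm) begins 51 mm behind the grasp point.
Start: joints at [-1.356, 0.332, -0.065, 1.46, 0.022, 1.35, -0.088], TCP at [0.147, 0.607, 0.196] pointing down, gripper open.
Joint ranges: [-2.6, 2.6], [-0.5, 2.12], [-1.47, 1.34], [0.16, 2.42], [-1.27, 4.41], [0.06, 2.06], [-2.6, 2.6]. Speed limits (rad/s): [2.22, 2.22, 2.79, 2.79, 3.14, 3.14, 3.14].

INTERFACE

Orientations are given as a unit quaternion [x, y, z, w].
In Python, from bench import r gives the robot as it stands.
- The arm moves only by the tool arm_command, never from a script. Its argument "moves" is one flat list of numbers, 4 for each row, row after row: the shift along the tool's x, y, z in cm, then the turn about the tool's z in degrees. A call has 1 to 12 rows; each row shifts and turns the commanded pose from where the row before left it, along the tool's axes as they then stand; what a row does not reach is not made up. A row lasts 1/12 s, in which the tool goes at most 41.7 mm and 7.16 degrees, less where a joint would pass 70% of its speed; a pose out of reach is approached as far as the arm can. A call with a gripper value outside its range is refused whole. "fingers" is the opening in per cent of the stroke, from 0 (shut) to 100 (fully open), set as the call begins (left out, the last holds). The fingers move at their own pace and stop on an object; "squeeze" is the grip in N (left out, the last holds). Time passes only in rows, so rows that do not move let the fingers close. It gives the time, the measured TCP pose, the force, the opening and the grip force at its end, in the units of the state.
- r.read_state(): the state, without advancing time (a new reading comes with each control period).
- r.camera(name): name is "scene" or "top" or "wrist"; returns the picture (480x640x3 uint8, red, green, blue); there is no depth.
- r.camera_info(name): a dict with "fx", "fy", "cx", "cy" (pixels), "origin" and "attitude" of the camera in the world. Camera axes: x right, y up, looking along -z (the intrinsics and any distortion apply to the point x, -y, -z); pixel columns grow to the right and rows downward; lengths in m; the calibration is good to about 2 mm. A picture is of the moment at which its call begins: read the wrist's pose just before it. camera_info takes no time and is no camera call; for the wrist camera it gives the pose at the moment of the call.
- r.close_job(): hands the job in; it is judged then, once.
The state is a dict: "time": time; "joint_positions": joint angles; "joint_vel": joint speeds; "joint_torque": joint torques, N m; "ee_pos": TCP position; "eef_rot": TCP orientation; "ft_force": force on the tool from outside, world axes, zero at the start; "torque": the same for the moment, N m; "width": finger opening in m; "grip_force": force on a finger pad.
Only numpy, scipy, OpenCV 4.12 (cv2) and the standard library are available. Lean on these libraries where they do the work, as an engineer would, in place of code of your own. Each camera call takes 0.05 s, during which the arm holds its last target. There are 200 camera calls.

## Working session

There is one attempt and no reset: what is moved stays moved. The work goes in short steps, Python scripts to look and compute and a tool call to move; the robot and the scene stay as the last step left them, time stands still between calls to the robot, and variables do not carry over. Pictures are saved under pics/ and viewed, at most 10 in all, crops included, and the job is handed in when it is done.

Besides the shell and the picture viewer there is one more tool, called after "Request:" as a command line: name --argument value ..., lists and objects as JSON in quotes. arm_command: Moves the arm, as the interface text tells. Its arguments: {"type":"object","properties":{"moves":{"type":"array"},"fingers":{"type":"number"},"squeeze":{"type":"number"}},"required":["moves"]}

```bash
mkdir -p pics; ls
python3 - <<'E'
from bench import r
import cv2,json
for n in ("top","scene"):
    im=r.camera(n); cv2.imwrite(f"pics/{n}0.png",im[:,:,::-1]); print(n,r.camera_info(n))
s=r.read_state(); print(s)
print(r.camera_info("wrist"))
E
```

```text
pics
top {'fx': 588.8009168783223, 'fy': 588.8009168783223, 'cx': 319.0052993359709, 'cy': 239.28994776666553, 'origin': array([0.28119162, 0.04644409, 1.47307079]), 'attitude': array([-0.05419193,  0.07022814,  0.70917125, -0.69943361])}
scene {'fx': 535.0031265094896, 'fy': 535.0031265094896, 'cx': 323.07824746215204, 'cy': 241.50935769795402, 'origin': array([1.27905455, 0.03109034, 1.12964783]), 'attitude': array([0.21341091, 0.21560685, 0.67690654, 0.67064671])}
{'time': 0.1, 'joint_positions': array([-1.35563501,  0.33280517, -0.06471394,  1.46081304,  0.0215971 ,
        1.34988396, -0.08850637]), 'joint_vel': array([-3.09668585e-03, -1.23791665e-03, -6.06008882e-04, -1.71482342e-03,
       -3.45132348e-03,  2.43973532e-04,  7.63303125e-05]), 'joint_torque': array([ 1.15503783e-03, -6.24539208e+01,  2.45689804e-02, -3.90723681e+01,
       -6.14416064e-02,  3.64843919e-02,  1.12806842e-04]), 'ee_pos': array([0.14711513, 0.60707445, 0.19515688]), 'eef_rot': array([ 1.18588680e-01,  9.92943280e-01, -6.05088590e-04, -4.94731928e-05]), 'ft_force': array([-0.04208314,  0.02430995, -0.51725429]), 'torque': array([-0.02503878, -0.02867215, -0.03501711]), 'grip_force': 0.0, 'width': 0.08686513145410267}
{'fx': 407.8719357253178, 'fy': 407.8719357253178, 'cx': 319.93604814118066, 'cy': 239.01432118669427, 'origin': array([0.0666393 , 0.62508639, 0.38306859]), 'attitude': array([-0.11888593, -0.0925417 ,  0.61115401,  0.77704114])}
```

View pics/top0.png

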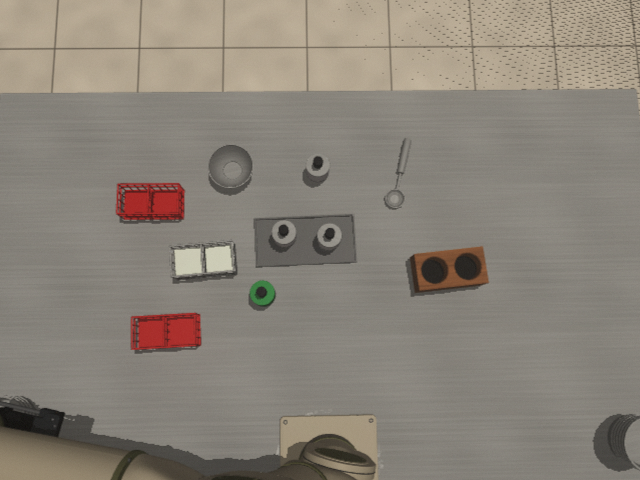

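View pics/scene0.png

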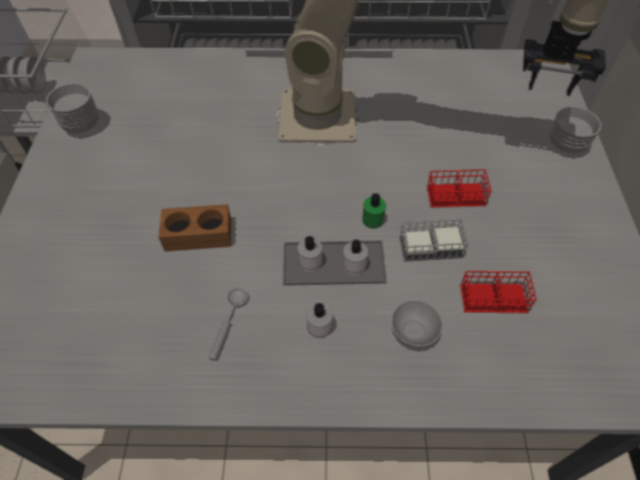

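Top view: basket with white plates around (203,260), tray (305,241) with canisters at about (283,232) and (330,236), stand (449,269). The scene view agrees, with the knobs at (310,243) and (356,246).

```bash
cat > h.py <<'E'
import numpy as np,cv2
from scipy.spatial.transform import Rotation as R
def ray(i,u,v):
    d=np.array([(u-i['cx'])/i['fx'],-(v-i['cy'])/i['fy'],-1.])
    return np.array(i['origin']),R.from_quat(i['attitude']).apply(d)
def onz(i,u,v,z):
    o,d=ray(i,u,v); return o+d*(z-o[2])/d[2]
def tri(i1,p1,i2,p2):
    o1,d1=ray(i1,*p1);o2,d2=ray(i2,*p2)
    t,*_=np.linalg.lstsq(np.c_[d1,-d2],o2-o1,rcond=None)
    a,b=o1+d1*t[0],o2+d2*t[1]; return (a+b)/2,np.linalg.norm(a-b)
def blobs(m,box,amin):
    x0,y0,x1,y1=box; k=np.zeros(m.shape,np.uint8);k[y0:y1,x0:x1]=m[y0:y1,x0:x1]
    n,l,s,c=cv2.connectedComponentsWithStats(k)
    return [(c[j].round(1),s[j][4],cv2.minAreaRect(np.argwhere(l==j)[:,::-1].astype(np.float32))) for j in range(1,n) if s[j][4]>=amin]
E
python3 - <<'E'
from bench import r
from h import *
np.set_printoptions(precision=4,suppress=True)
T=cv2.imread("pics/top0.png");S=cv2.imread("pics/scene0.png");it=r.camera_info("top");isc=r.camera_info("scene")
def M(im):
    h=cv2.cvtColor(im,cv2.COLOR_BGR2HSV).astype(int); b=im.astype(int)
    return dict(black=(h[...,2]<35),white=(h[...,2]>150)&(b[...,0]>140)&(h[...,1]<50),wood=(h[...,0]<16)&(h[...,1]>110)&(h[...,2]>40)&(b[...,1]>b[...,2]*.35))
mt,ms=M(T),M(S)
def show(n,m,box,a):
    print(n)
    for x in blobs(m.astype(np.uint8),box,a): print("  ",x[0],x[1],x[2])
show("knobs t",mt['black'],(255,205,360,265),15)
show("knobs s",ms['black'],(285,230,385,285),15)
show("spare t",mt['black'],(300,150,335,190),15)
show("holes t",mt['black'],(405,240,495,300),30)
show("wood t",mt['wood'],(400,235,500,305),100)
show("plates t",mt['white'],(165,235,245,285),60)
show("plates s",ms['white'],(395,215,475,265),60)
g=cv2.cvtColor(T,cv2.COLOR_BGR2GRAY); show("tray t",(g<85),(245,205,365,275),500)
g=cv2.cvtColor(S,cv2.COLOR_BGR2GRAY); show("tray s",(g<85),(275,235,395,290),500)
v=np.vstack([cv2.resize(T[195:305,160:500],None,fx=2.3,fy=2.3,interpolation=2),cv2.resize(S[180:310,150:490],None,fx=2.3,fy=2.3,interpolation=2)]);cv2.imwrite("pics/crop1.png",v);print(v.shape)
E
```

```text
knobs t
knobs s
   [309.5 243.1] 67 ((309.5, 243.0), (10.0, 7.0), 90.0)
   [355.9 246.4] 68 ((356.0, 246.0), (10.0, 6.0), 90.0)
spare t
holes t
wood t
   [450.4 268.6] 1574 ((450.54266357421875, 268.3841247558594), (37.32585906982422, 70.78662109375), 83.6598129272461)
plates t
   [218.5 258.8] 608 ((218.25608825683594, 258.80487060546875), (24.40536880493164, 25.509685516357422), 83.6598129272461)
   [187.7 261.2] 649 ((187.71682739257812, 261.2522277832031), (24.81159019470215, 26.408044815063477), 86.18592071533203)
plates s
   [447.8 235.2] 331 ((447.9143981933594, 235.13035583496094), (15.095545768737793, 23.516616821289062), 86.42366790771484)
   [418.1 238.1] 281 ((418.064208984375, 238.0272216796875), (13.03706169128418, 21.832401275634766), 86.42366790771484)
tray t
tray s
   [338.4 265.2] 686 ((334.0031433105469, 261.6308898925781), (44.24936294555664, 101.04278564453125), 88.63607025146484)
(552, 782, 3)
```

View pics/crop1.png

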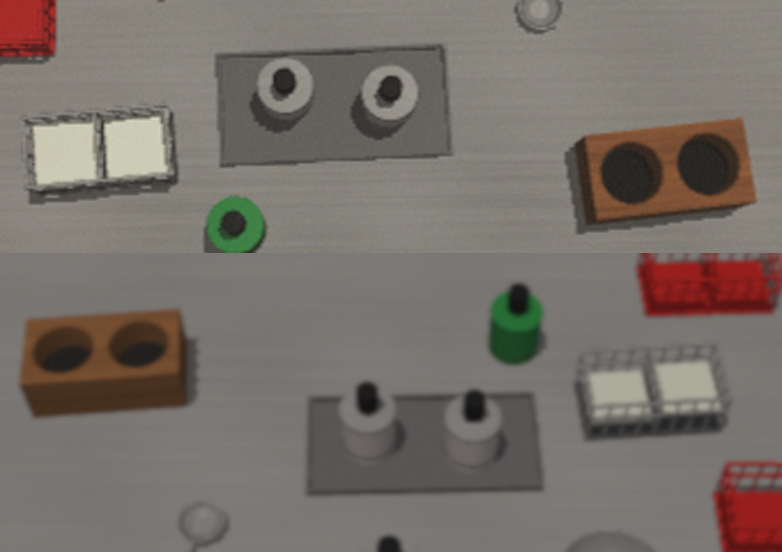

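Run:
```python
from bench import r
from h import *
np.set_printoptions(precision=4,suppress=True)
T=cv2.imread("pics/top0.png");it=r.camera_info("top");isc=r.camera_info("scene")
g=cv2.cvtColor(T,cv2.COLOR_BGR2GRAY)
for n,box,th in (("knob",(255,205,360,265),48),("spare",(305,150,332,180),48),("green",(245,275,280,310),48),("hole",(412,245,490,295),52)):
    for x in blobs((g<th).astype(np.uint8),box,25): print(n,x[0],x[1],np.round(x[2][1],1),onz(it,*x[0],.064 if n=="hole" else .09))
for p in ((309.5,243.1),(355.9,246.4)): print("knob scene z.085",onz(isc,*p,.085))
for n,pt,ps in (("plate+y",(187.7,261.2),(447.8,235.2)),("plate-y",(218.5,258.8),(418.1,238.1))):
    print(n,*tri(it,pt,isc,ps),onz(it,*pt,.026))
c=lambda x,y:(160+x/2.3,195+y/2.3)
P=lambda L,z:np.array([onz(it,*c(*p),z) for p in L])
st=P([(584,137),(744,120),(754,202),(593,221)],.064);print("stand",st.mean(0),np.linalg.norm(st[1]-st[0]),np.linalg.norm(st[2]-st[1]),st[0]-st[1])
print("holes",P([(630,172),(708,164)],.064))
ba=P([(25,116),(170,107),(176,182),(30,191)],.064);print("basket rim",ba.mean(0),np.linalg.norm(ba[1]-ba[0]),np.linalg.norm(ba[2]-ba[1]),ba[0]-ba[1])
tr=P([(217,54),(443,45),(451,155),(222,165)],.009);print("tray",tr.mean(0),np.linalg.norm(tr[1]-tr[0]),np.linalg.norm(tr[2]-tr[1]))
print("lids",P([(285,85),(390,93)],.066))
```

```text
knob [282.9 230.1] 76 [10.  8.] [0.5506 0.099  0.09  ]
knob [329.2 233.4] 75 [10.  8.] [ 0.5413 -0.0116  0.09  ]
spare [317.2 162.1] 77 [10.  8.] [0.7189 0.0144 0.09  ]
green [260.7 292. ] 69 [9.2 8.5] [0.4034 0.1517 0.09  ]
hole [467.3 266. ] 520 [25. 25.] [ 0.4618 -0.3463  0.064 ]
hole [415.5 276.7] 136 [39.4 15.3] [ 0.4374 -0.219   0.064 ]
hole [434.2 269.8] 517 [25. 24.] [ 0.4536 -0.2652  0.064 ]
knob scene z.085 [ 0.5439 -0.0085  0.085 ]
knob scene z.085 [0.5524 0.102  0.085 ]
plate+y [0.4856 0.3352 0.0411] 0.0034003575257064303 [0.4876 0.3365 0.026 ]
plate-y [0.4913 0.261  0.0357] 0.0031685990464079706 [0.4926 0.2608 0.026 ]
stand [ 0.4555 -0.3058  0.064 ] 0.1719447017288741 0.08743657115655774 [-0.0161  0.1712  0.    ]
holes [[ 0.4536 -0.2645  0.064 ]
 [ 0.461  -0.3475  0.064 ]]
basket rim [0.4853 0.2908 0.064 ] 0.1518245933948771 0.07979682544110489 [-0.0078  0.1516  0.    ]
tray [0.5393 0.0464 0.009 ] 0.2499385732476836 0.1231540080907639
lids [[ 0.5506  0.0974  0.066 ]
 [ 0.5407 -0.0134  0.066 ]]
```

Request:
arm_command --moves '[0,0,0,-6.8,0,0,0,-6.8,-2.2,-2.8,0,0,-2.2,-2.8,0,0,-2.2,-2.8,0,0,-2.2,-2.8,0,0,-2.2,-2.8,0,0,-2.2,-2.8,0,0,-2.2,-2.8,0,0,-2.2,-2.8,0,0,-2.2,-2.8,0,0,-2.2,-2.8,0,0]' --fingers 100 --squeeze 30

```text
time: 1.1
ee_pos: [0.3678, 0.3256, 0.1957]
eef_rot: [0.0, 1.0, 0.0, -0.0]
ft_force: [0.7, 0.5, -0.5]
width: 0.0868
grip_force: 0.0
```

Request:
arm_command --moves '[-2.2,-2.8,0,0,-2.2,-2.8,0,0,-2.2,-2.8,0,0,-2.2,-2.8,0,0,-2.2,-2.8,0,0,-2.2,-2.8,0,0,-2.2,-2.8,0,0,-2.0,-2.0,0,0,0,0,0,0,0,0,0,0]'

```text
time: 1.93
ee_pos: [0.5414, 0.1097, 0.1953]
eef_rot: [0.002, 1.0, -0.0, -0.0]
ft_force: [0.1, 1.3, -0.1]
width: 0.087
grip_force: 0.0
```

Run:
```python
from bench import r
from h import *
i=r.camera_info("wrist");im=r.camera("wrist");s=r.read_state();print(s['ee_pos'],s['ft_force'],i)
import pickle;pickle.dump(i,open("w1.pkl","wb"))
cv2.imwrite("pics/w1.png",im[:,:,::-1])
```

```text
[0.54071419 0.11124587 0.19533583] [-0.3512159   1.35551365  0.31229834] {'fx': 407.8719357253178, 'fy': 407.8719357253178, 'cx': 319.93604814118066, 'cy': 239.01432118669427, 'origin': array([0.45870376, 0.10860329, 0.3832984 ]), 'attitude': array([-0.10686257, -0.10556034,  0.69777534,  0.70039059])}
```

View pics/w1.png

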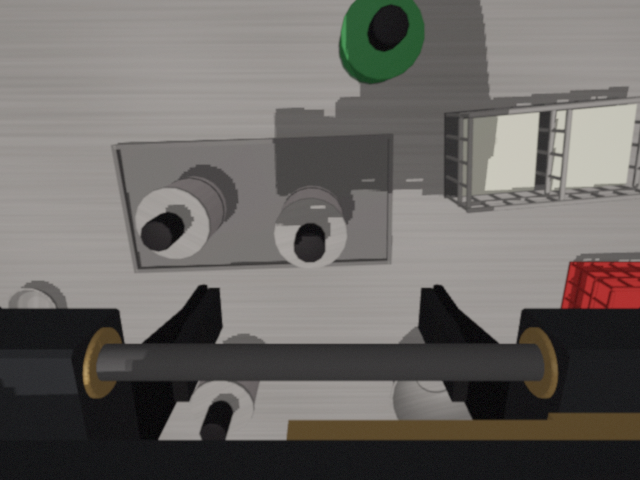

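The wrist view shows A's lid centred at about (311,230) with its knob top at (309,244), B's lid at (174,222), and the basket rim from (446,113) to (468,208).

Run:
```python
from h import *
import pickle
np.set_printoptions(precision=4,suppress=True)
i=pickle.load(open("w1.pkl","rb"));im=cv2.imread("pics/w1.png");g=cv2.cvtColor(im,cv2.COLOR_BGR2GRAY)
for x in blobs((g<45).astype(np.uint8),(120,190,350,275),100): print("knob",x[0],x[1],x[2],onz(i,*x[0],.091))
print("lids",onz(i,311,230,.069),onz(i,174,222,.069))
b=np.array([onz(i,*p,.064) for p in ((446,113),(468,208),(569,100),(555,198))]);print(b,np.linalg.norm(b[1]-b[0]))
for x in blobs((cv2.inRange(im,(170,180,180),(255,255,255))>0).astype(np.uint8),(440,90,640,210),500): print("plate",x[0],x[2],onz(i,*x[0],.026),onz(i,*x[0],.036))
t=np.array([onz(i,*p,.009) for p in ((115,146),(391,134),(390,262),(137,271))]);print("tray",t.mean(0),t[1]-t[0])
```

```text
knob [162.6 230.9] 986 ((162.25, 230.75001525878906), (31.11269760131836, 43.133514404296875), 45.0) [ 0.5429 -0.0095  0.091 ]
knob [310.9 241.2] 686 ((309.5, 242.0), (36.0, 29.0), 90.0) [0.5513 0.1011 0.091 ]
lids [0.5489 0.1007 0.069 ] [ 0.5418 -0.0084  0.069 ]
[[0.4597 0.2025 0.064 ]
 [0.5324 0.2264 0.064 ]
 [0.4508 0.2927 0.064 ]
 [0.5246 0.2947 0.064 ]] 0.07660727082337167
plate [600.  145.3] ((600.6393432617188, 145.46719360351562), (62.37913131713867, 86.82378387451172), 5.19442892074585) [0.4867 0.3476 0.026 ] [0.4859 0.3409 0.036 ]
plate [513.3 152.7] ((511.4411315917969, 151.03009033203125), (48.00218963623047, 79.36119842529297), 3.900493860244751) [0.4927 0.2744 0.026 ] [0.4917 0.2697 0.036 ]
tray [0.5427 0.0496 0.009 ] [-0.0095  0.2473  0.    ]
```

Request:
arm_command --moves '[-0.9,-1.0,2,0,0,0,2,0,0,0,2,0,0,0,2,0,0,0,1,0,0,0,0,0,0,0,0,0]' --fingers 65

```text
time: 2.57
ee_pos: [0.5496, 0.1021, 0.1061]
eef_rot: [-0.0, 1.0, 0.0, -0.0]
ft_force: [-0.1, -0.5, 0.7]
width: 0.0577
grip_force: 0.0
```

Request:
arm_command --moves '[0,-0.1,1.6,0,0,0,1.5,0,0,0,0,0,0,0,0,0]'

```text
time: 2.9
ee_pos: [0.5502, 0.1007, 0.0758]
eef_rot: [0.0, 1.0, 0.0, 0.0]
ft_force: [-0.2, 0.7, 0.3]
width: 0.0568
grip_force: 0.0
```

Request:
arm_command --moves '[0,0,0,0,0,0,0,0,0,0,0,0,0,0,0,0,0,0,0,0,0,0,0,0]' --fingers 0 --squeeze 35

```text
time: 3.4
ee_pos: [0.5501, 0.1004, 0.075]
eef_rot: [0.0, 1.0, 0.0, 0.0]
ft_force: [-1.7, 2.0, 0.1]
width: 0.0247
grip_force: 1.1
```

Request:
arm_command --moves '[0,0,0,0,0,0,0,0,0,0,0,0,0,0,-0.4,0,0,0,-0.4,0,0,0,-0.4,0,0,0,-0.4,0,0,0,0,0,0,0,0,0,0,0,0,0]'

```text
time: 4.23
ee_pos: [0.5498, 0.1002, 0.0906]
eef_rot: [0.0, 1.0, -0.0, -0.0]
ft_force: [0.1, 0.7, -0.0]
width: 0.0005
grip_force: 0.0
```

Request:
arm_command --moves '[0,0,0,0,0,0,0,0,0,0,0,0,0,0,0,0,0,0,0,0,0,0,0,0,0,0,0,0,0,0,0,0,0,0,0,0]'

```text
time: 4.98
ee_pos: [0.55, 0.1003, 0.0908]
eef_rot: [0.0, 1.0, 0.0, 0.0]
ft_force: [0.7, -0.6, 0.3]
width: 0.0002
grip_force: 0.0
```

Request:
arm_command --moves '[0,0,0,0,0,0,0,0,0,0,0,0]'

```text
time: 5.23
ee_pos: [0.55, 0.1003, 0.0908]
eef_rot: [0.0, 1.0, 0.0, -0.0]
ft_force: [0.8, -0.1, 0.9]
width: 0.0006
grip_force: 0.0
```

Run:
```python
from bench import r
from h import *
import pickle
i=r.camera_info("wrist");im=r.camera("wrist");pickle.dump(i,open("w2.pkl","wb"));cv2.imwrite("pics/w2.png",im[:,:,::-1])
s=r.camera("scene");i2=r.camera_info("scene");cv2.imwrite("pics/s2.png",s[:,:,::-1])
v=np.hstack([cv2.resize(im[:,:,::-1],(480,360)),cv2.resize(s[180:300,270:390,::-1],(320,320))[:,:].copy() if 0 else cv2.resize(s[190:300,290:387,::-1],(318,360),interpolation=2)])
cv2.imwrite("pics/v2.png",v)
```

```text
(no output)
```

View pics/v2.png

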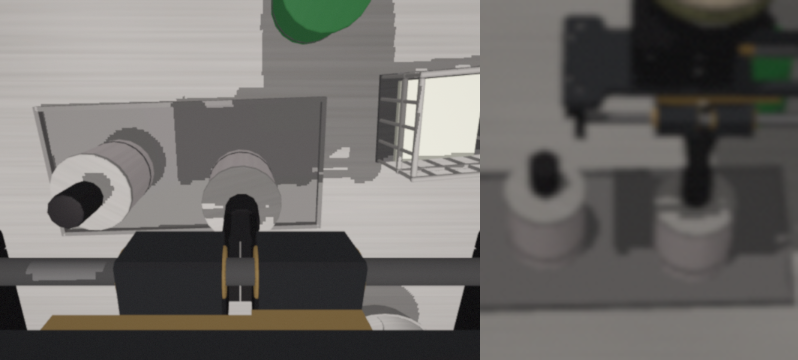

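The wrist view shows the canister upright, with its lid at about (322,271) full-size. The shut fingers sit beside the knob.

Run:
```python
from h import *
import pickle
np.set_printoptions(precision=4,suppress=True)
i=pickle.load(open("w2.pkl","rb"));im=cv2.imread("pics/w2.png");g=cv2.cvtColor(im,cv2.COLOR_BGR2GRAY)
print(i['origin']); 
print("lid",onz(i,322,271,.069),"lid edges",onz(i,270,271,.069),onz(i,374,271,.069))
print("knob top",onz(i,321,277,.103))
R_=R.from_quat(i['attitude'])
def proj(p):
    q=R_.inv().apply(np.array(p)-i['origin']);return i['cx']+i['fx']*q[0]/-q[2],i['cy']-i['fy']*q[1]/-q[2]
print("tcp",proj((.55,.1003,.0908)),"grasp",proj((.55,.1003,.1098)))
v=cv2.resize(im[200:420,220:420],(600,660)[0:2])[:600]
cv2.imwrite("pics/v3.png",v)
```

```text
[0.4671 0.0988 0.2788]
lid [0.5511 0.0998 0.069 ] lid edges [0.5511 0.0711 0.069 ] [0.5511 0.1285 0.069 ]
knob top [0.5405 0.0992 0.103 ]
tcp (np.float64(323.17956018407483), np.float64(285.23941121366454)) grasp (np.float64(323.48048781895767), np.float64(302.155054458456))
```

View pics/v3.png

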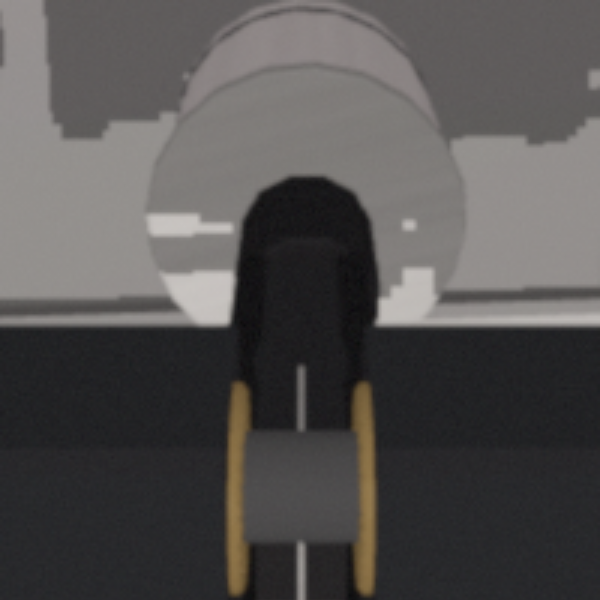

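Run:
```python
from h import *
from bench import r
import pickle
np.set_printoptions(precision=4,suppress=True)
i=pickle.load(open("w2.pkl","rb"))
print("lid far edge -> centre x",onz(i,322,221.7,.069)[0]+.03)
print("knob edge base",onz(i,321.7,259,.070),"tcp pix row ->",onz(i,321.7,280,.0908))
j=pickle.load(open("w1.pkl","rb"));print("w1 lid near",onz(j,311,193,.069)[0]+.03,onz(j,311,268,.069)[0]-.03, "knob top disc",onz(j,309.5,244,.103),onz(j,309.5,260,.103))
S0=cv2.imread("pics/scene0.png");S=cv2.imread("pics/s2.png");isc=r.camera_info("scene")
v=np.hstack([cv2.resize(S0[225:285,320:390],(399,342),interpolation=2),cv2.resize(S[225:285,320:390],(399,342),interpolation=2)]);cv2.imwrite("pics/v4.png",v)
s=r.read_state();print(s['ee_pos'],s['width'],s['time'])
```

```text
lid far edge -> centre x 0.5529244825873423
knob edge base [0.5437 0.0996 0.07  ] tcp pix row -> [0.5472 0.0996 0.0908]
w1 lid near 0.5488661170067058 0.5514863572221173 knob top disc [0.5496 0.1004 0.103 ] [0.5619 0.1002 0.103 ]
[0.55   0.1003 0.0908] 0.0005163535563622354 5.3333
```

View pics/v4.png

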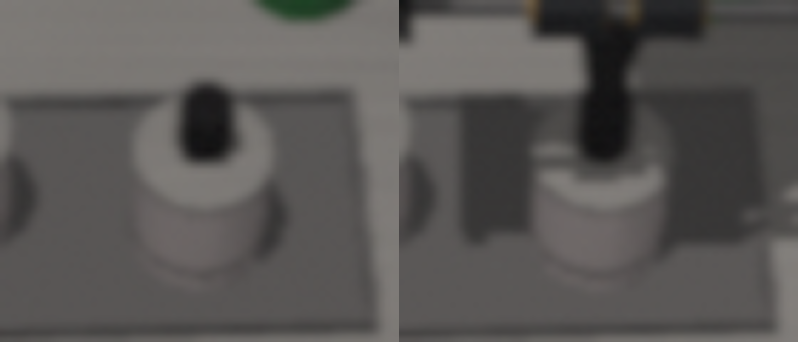

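Run:
```python
from h import *
im=cv2.imread("pics/w2.png");g=cv2.cvtColor(im,cv2.COLOR_BGR2GRAY)
b=cv2.blur(g,(3,3))
for y in range(252,340,5): print(y,[int(b[y,x]) for x in range(290,356,4)])
```

```text
252 [125, 124, 124, 124, 125, 125, 125, 124, 124, 124, 124, 124, 124, 125, 125, 125, 125]
257 [126, 125, 125, 124, 125, 124, 123, 114, 114, 115, 124, 126, 126, 125, 126, 125, 126]
262 [124, 124, 125, 125, 115, 61, 25, 23, 23, 23, 27, 70, 120, 125, 126, 126, 126]
267 [126, 126, 126, 119, 30, 22, 23, 22, 22, 24, 22, 22, 38, 125, 126, 125, 124]
272 [129, 129, 127, 49, 22, 23, 23, 24, 23, 23, 23, 23, 24, 62, 124, 125, 134]
277 [166, 166, 131, 26, 23, 23, 22, 23, 24, 24, 24, 23, 24, 32, 124, 125, 135]
282 [126, 125, 113, 23, 23, 30, 31, 32, 32, 32, 31, 28, 23, 24, 121, 128, 128]
287 [126, 126, 93, 18, 18, 28, 28, 28, 29, 29, 27, 18, 19, 22, 108, 128, 128]
292 [194, 195, 109, 19, 19, 28, 29, 29, 29, 28, 28, 18, 19, 22, 88, 127, 164]
297 [194, 195, 85, 20, 20, 29, 28, 29, 29, 29, 29, 19, 19, 22, 80, 163, 189]
302 [194, 192, 56, 20, 19, 28, 29, 29, 29, 29, 29, 21, 16, 20, 136, 189, 188]
307 [168, 164, 33, 17, 20, 28, 29, 30, 28, 28, 29, 21, 21, 24, 143, 163, 163]
312 [34, 34, 31, 18, 22, 29, 29, 29, 29, 29, 28, 22, 20, 31, 34, 33, 34]
317 [34, 33, 31, 18, 27, 29, 28, 28, 28, 29, 29, 26, 19, 32, 34, 34, 34]
322 [34, 34, 31, 19, 28, 30, 29, 45, 44, 30, 30, 27, 20, 30, 34, 34, 34]
327 [34, 34, 58, 30, 26, 29, 30, 54, 51, 29, 30, 24, 30, 55, 34, 34, 34]
332 [34, 35, 93, 70, 26, 29, 29, 53, 50, 29, 29, 25, 72, 92, 34, 34, 33]
337 [34, 36, 101, 76, 28, 29, 28, 55, 51, 28, 28, 26, 79, 100, 36, 33, 34]
```

Run:
```python
from h import *
im=cv2.imread("pics/w2.png");g=cv2.cvtColor(im,cv2.COLOR_BGR2GRAY)
v=cv2.resize(np.clip((g[250:350,275:375].astype(float)-10)*5,0,255).astype(np.uint8),(560,560),interpolation=2)
cv2.imwrite("pics/v5.png",v)
```

```text
(no output)
```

View pics/v5.png

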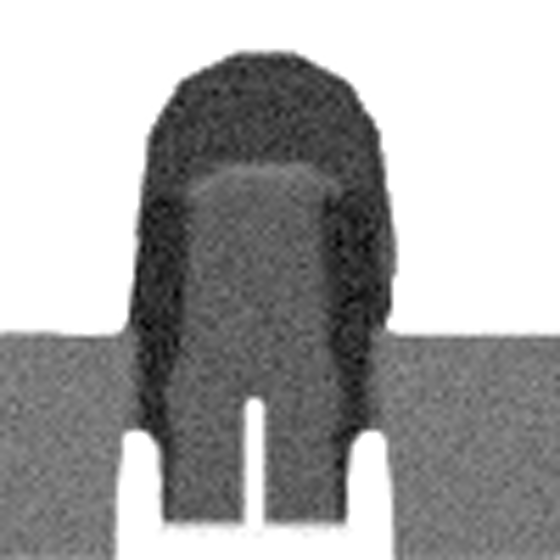

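Request:
arm_command --moves '[0,0,0.1,0,0,0,0,0,0,0,0.1,0,0,0,0,0]'

```text
time: 5.67
ee_pos: [0.5499, 0.1003, 0.0886]
eef_rot: [0.0, 1.0, 0.0, -0.0]
ft_force: [-0.7, 0.3, 0.6]
width: 0.0002
grip_force: 0.0
```

Request:
arm_command --moves '[0,0,0.1,0,0,0,0.1,0,0,0,0,0]'

```text
time: 5.92
ee_pos: [0.5499, 0.1002, 0.0866]
eef_rot: [0.0, 1.0, -0.0, -0.0]
ft_force: [-0.2, -0.4, 0.1]
width: 0.0006
grip_force: 0.0
```

Request:
arm_command --moves '[0,0,0.1,0,0,0,0.1,0,0,0,0,0]'

```text
time: 6.17
ee_pos: [0.5499, 0.1002, 0.0846]
eef_rot: [0.0, 1.0, 0.0, -0.0]
ft_force: [0.4, 0.4, 1.0]
width: 0.0006
grip_force: 0.0
```

Request:
arm_command --moves '[0,0,0.1,0,0,0,0.1,0,0,0,0,0]'

```text
time: 6.42
ee_pos: [0.5499, 0.1002, 0.0826]
eef_rot: [0.0, 1.0, -0.0, -0.0]
ft_force: [-0.6, 0.6, -0.2]
width: 0.0007
grip_force: 0.0
```

Request:
arm_command --moves '[0,0,0.1,0,0,0,0,0]'

```text
time: 6.58
ee_pos: [0.5499, 0.1003, 0.0817]
eef_rot: [0.0, 1.0, 0.0, -0.0]
ft_force: [-0.5, -0.1, -0.2]
width: 0.0001
grip_force: 0.0
```

Request:
arm_command --moves '[0,0,0.1,0,0,0,0,0]'

```text
time: 6.75
ee_pos: [0.5499, 0.1003, 0.0807]
eef_rot: [0.0, 1.0, 0.0, -0.0]
ft_force: [-1.5, -0.1, 0.1]
width: 0.0001
grip_force: 0.0
```

Run:
```python
from bench import r
from h import *
import pickle
np.set_printoptions(precision=4,suppress=True)
i=r.camera_info("wrist");im=r.camera("wrist");pickle.dump(i,open("w3.pkl","wb"));cv2.imwrite("pics/w3.png",im[:,:,::-1])
s=r.read_state();print(s['ee_pos'],s['ft_force'],s['width'],i['origin'])
g=cv2.blur(cv2.cvtColor(im,cv2.COLOR_RGB2GRAY),(3,3))
for y in range(240,330,5): print(y,[int(g[y,x]) for x in range(286,360,4)])
S=r.camera("scene");cv2.imwrite("pics/s3.png",S[:,:,::-1])
v=np.hstack([cv2.resize(np.clip((g[210:330,260:380].astype(float)-10)*5,0,255).astype(np.uint8),(400,400)),
 cv2.resize(np.clip((cv2.cvtColor(S,cv2.COLOR_RGB2GRAY)[215:275,330:390].astype(float)-5)*4,0,255).astype(np.uint8),(400,400),interpolation=2)])
cv2.imwrite("pics/v6.png",v)
```

```text
[0.5499 0.1002 0.0807] [-1.0155 -0.4841  0.3793] 0.00022474296073331527 [0.4671 0.0988 0.2686]
240 [120, 128, 127, 127, 127, 126, 125, 125, 125, 125, 125, 125, 125, 125, 126, 126, 126, 126, 118]
245 [126, 126, 125, 125, 125, 126, 126, 126, 126, 126, 127, 126, 126, 125, 125, 124, 125, 125, 125]
250 [126, 126, 126, 126, 127, 127, 127, 126, 126, 125, 124, 124, 124, 125, 125, 125, 124, 124, 123]
255 [127, 127, 126, 126, 126, 125, 125, 125, 125, 125, 125, 125, 123, 124, 124, 124, 125, 125, 125]
260 [126, 125, 125, 126, 126, 125, 125, 125, 125, 125, 125, 125, 125, 126, 126, 125, 124, 125, 125]
265 [126, 125, 125, 124, 124, 125, 125, 106, 76, 76, 76, 110, 126, 126, 126, 126, 126, 125, 126]
270 [125, 125, 126, 126, 126, 93, 37, 24, 25, 22, 23, 23, 38, 102, 126, 127, 127, 127, 127]
275 [126, 126, 127, 127, 102, 24, 24, 24, 24, 24, 24, 24, 22, 24, 109, 126, 125, 124, 124]
280 [138, 130, 127, 120, 26, 23, 24, 24, 22, 23, 24, 23, 24, 23, 31, 121, 126, 126, 125]
285 [166, 136, 128, 109, 20, 20, 24, 24, 23, 24, 23, 23, 21, 20, 21, 114, 128, 189, 181]
290 [128, 126, 125, 85, 20, 19, 28, 29, 29, 28, 29, 27, 19, 19, 21, 95, 129, 129, 129]
295 [126, 127, 127, 63, 18, 20, 29, 29, 28, 29, 29, 29, 20, 18, 21, 69, 128, 127, 126]
300 [194, 194, 143, 45, 19, 20, 29, 29, 29, 29, 29, 28, 19, 20, 23, 48, 131, 162, 162]
305 [194, 194, 142, 30, 19, 20, 28, 29, 30, 30, 29, 29, 20, 19, 19, 41, 141, 189, 189]
310 [41, 42, 38, 31, 20, 21, 29, 29, 28, 29, 30, 28, 21, 20, 32, 35, 42, 41, 42]
315 [35, 34, 35, 31, 20, 26, 29, 28, 29, 29, 28, 29, 25, 19, 31, 34, 34, 34, 34]
320 [34, 35, 34, 31, 19, 28, 29, 29, 27, 28, 29, 30, 28, 20, 31, 34, 34, 34, 34]
325 [35, 34, 34, 32, 20, 27, 28, 29, 30, 28, 29, 28, 27, 21, 32, 35, 35, 35, 34]
```

View pics/v6.png

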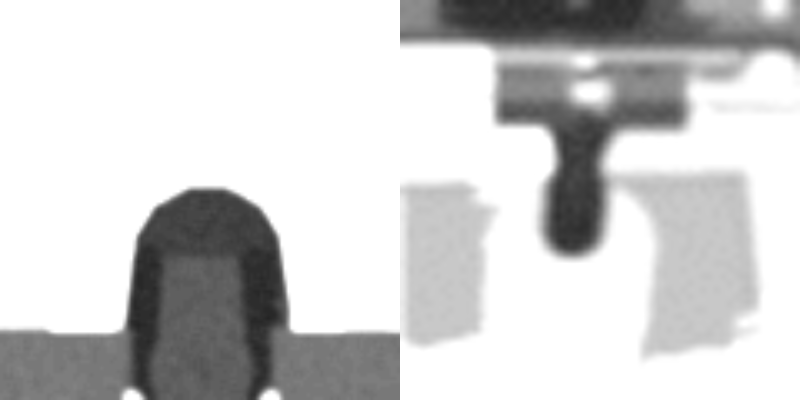

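Request:
arm_command --moves '[0,0,-0.5,0,0,0,-1,0,0,0,-1.5,0,0,0,-1.5,0,0,0,-0.5,0,0,0,0,0]'

```text
time: 7.35
ee_pos: [0.5511, 0.1005, 0.1328]
eef_rot: [0.0, 1.0, 0.001, 0.002]
ft_force: [0.1, -1.1, -0.7]
width: 0.0003
grip_force: 0.0
```

Request:
arm_command --moves '[2,0,0,0,1,0,0,0,0,0,0,0,0,0,0,0]' --fingers 80

```text
time: 7.68
ee_pos: [0.5197, 0.1005, 0.1307]
eef_rot: [-0.0, 1.0, 0.0, -0.0]
ft_force: [0.1, 0.8, 0.8]
width: 0.0194
grip_force: 0.0
```

Run:
```python
from bench import r
from h import *
import pickle
np.set_printoptions(precision=4,suppress=True)
i=r.camera_info("wrist");im=r.camera("wrist")[:,:,::-1].copy();pickle.dump(i,open("w4.pkl","wb"));cv2.imwrite("pics/w4.png",im)
s=r.read_state();print(s['ee_pos'],s['ft_force'],s['width'],i['origin'])
g=cv2.cvtColor(im,cv2.COLOR_BGR2GRAY)
for x in blobs((g<45).astype(np.uint8),(130,150,480,300),100): print("knob",x[0],x[1],x[2],onz(i,*x[0],.091))
T=r.camera("top")[:,:,::-1];cv2.imwrite("pics/t4.png",T);S=r.camera("scene")[:,:,::-1];cv2.imwrite("pics/s4.png",S)
v=np.zeros((480,800,3),np.uint8);v[:,:480]=im[0:480,100:580];v[:240,480:]=cv2.resize(S[180:300,280:440],(320,240),interpolation=2);v[240:,480:]=cv2.resize(T[200:290,240:360],(320,240),interpolation=2)
cv2.imwrite("pics/v7.png",v)
```

```text
[0.5202 0.1004 0.1308] [-0.6899 -0.1206  0.105 ] 0.023647441139714682 [0.4369 0.0989 0.3186]
knob [151.1 283. ] 815 ((150.8452606201172, 282.34149169921875), (37.05195236206055, 28.45138168334961), 34.38034439086914) [ 0.5357 -0.0033  0.091 ]
knob [321.2 291.8] 488 ((321.5, 290.5), (17.0, 33.0), 90.0) [0.5415 0.0996 0.091 ]
knob [286.  293.5] 244 ((286.0, 292.5), (13.0, 20.0), 90.0) [0.5426 0.0782 0.091 ]
knob [353.4 293.5] 249 ((353.5, 292.5), (13.0, 21.0), 90.0) [0.5427 0.1193 0.091 ]
```

View pics/v7.png

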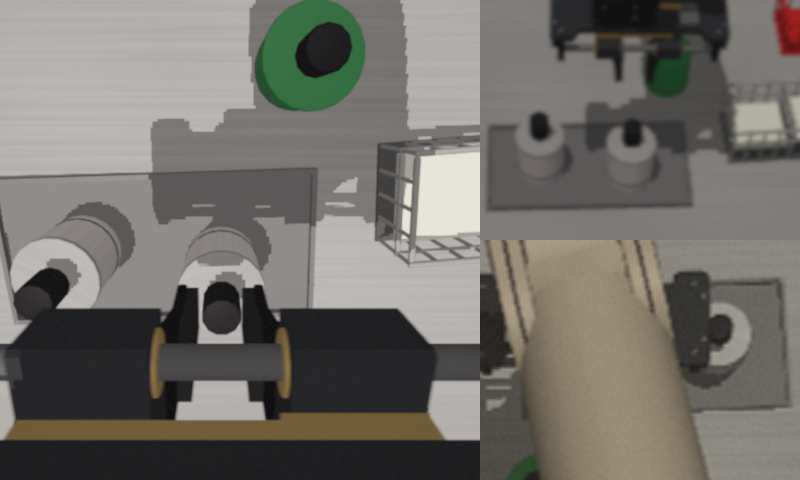

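Request:
arm_command --moves '[-1.5,0,0,0,-1.6,0,0,0,0,0,0,0,0,0,0,0,0,0,1.5,0,0,0,1.5,0,0,0,1.5,0,0,0,1.5,0,0,0,0,0,0,0,0,0]' --fingers 65

```text
time: 8.67
ee_pos: [0.5502, 0.1001, 0.0705]
eef_rot: [0.0, 1.0, -0.0, -0.001]
ft_force: [0.3, -0.8, 0.2]
width: 0.0568
grip_force: 0.0
```

Request:
arm_command --moves '[0,0,0.5,0,0,0,0.5,0,0,0,0,0,0,0,0.3,0,0,0,0,0]'

```text
time: 9.08
ee_pos: [0.5509, 0.1003, 0.0576]
eef_rot: [0.0, 1.0, 0.0, -0.0]
ft_force: [0.0, 0.2, 0.8]
width: 0.0565
grip_force: 0.0
```

Request:
arm_command --moves '[0,0,0.2,0,0,0,0.2,0,0,0,0,0]'

```text
time: 9.33
ee_pos: [0.5508, 0.1003, 0.0535]
eef_rot: [0.0, 1.0, -0.0, -0.0]
ft_force: [0.1, -0.2, -1.2]
width: 0.0565
grip_force: 0.0
```

Request:
arm_command --moves '[0,0,0,0,0,0,0,0,0,0,0,0,0,0,0,0,0,0,0,0,0,0,0,0,0,0,0,0,0,0,0,0,0,0,0,0]' --fingers 0 --squeeze 30

```text
time: 10.08
ee_pos: [0.551, 0.1007, 0.0539]
eef_rot: [0.0, 1.0, 0.0, 0.0]
ft_force: [0.4, 1.4, 0.1]
width: 0.0234
grip_force: 30.0
```

Request:
arm_command --moves '[0,0,-0.4,0,0,0,-0.4,0,0,0,-0.4,0,0,0,-0.4,0,0,0,0,0,0,0,0,0,0,0,0,0,0,0,0,0]'

```text
time: 10.75
ee_pos: [0.5508, 0.1002, 0.0696]
eef_rot: [0.0, 1.0, -0.0, -0.0]
ft_force: [-0.6, 0.3, -6.8]
width: 0.0233
grip_force: 30.0
```

Request:
arm_command --moves '[0,0,0,0,0,0,0,0,0,0,0,0,0,0,0,0,0,0,0,0]'

```text
time: 11.17
ee_pos: [0.551, 0.1003, 0.0698]
eef_rot: [0.0, 1.0, 0.0, -0.0]
ft_force: [0.2, -0.3, -6.9]
width: 0.0234
grip_force: 30.0
```

Request:
arm_command --moves '[0,0,0,0,0,0,0,0,0,0,0,0,0,0,0,0]'

```text
time: 11.5
ee_pos: [0.551, 0.1003, 0.0698]
eef_rot: [0.0, 1.0, 0.0, 0.0]
ft_force: [-0.1, -1.0, -6.6]
width: 0.0235
grip_force: 30.0
```

Run:
```python
from bench import r
from h import *
np.set_printoptions(precision=3,suppress=True)
S=r.camera("scene")[:,:,::-1];cv2.imwrite("pics/s5.png",S)
print(r.read_state()['ft_force'])
im=r.camera("wrist");s=r.read_state();print(s['ft_force'],s['joint_torque'],s['ee_pos'],s['width'],s['grip_force'])
A=cv2.imread("pics/scene0.png")
```

```text
[-0.428 -0.438 -6.245]
[ 0.965  0.166 -5.93 ] [  0.    -55.102   5.612 -37.167   0.04    0.065   0.   ] [0.551 0.1   0.07 ] 0.02337150909206226 29.988106009550393
```

A reads about 6.5 N, so it is heavy and goes in the stand. I'll carry it high over B and stop beside the stand for a closer look.

Request:
arm_command --moves '[0,0,-2,0,0,0,-2.5,0,0,0,-2.5,0,0,0,-2.5,0,0,0,-1.5,0,0.3,-1.5,0,0,0.3,-2.5,0,0,0.3,-2.5,0,0,0.3,-2.5,0,0,0.3,-2.5,0,0,0.3,-2.5,0,0,0.3,-2.5,0,0]'

```text
time: 12.6
ee_pos: [0.5292, -0.0663, 0.1794]
eef_rot: [0.0, 1.0, 0.0, -0.0]
ft_force: [-0.2, 0.0, -6.3]
width: 0.0235
grip_force: 30.0
```

Request:
arm_command --moves '[0,-2.5,0,0,0,-2.5,0,0,0,-2.5,0,0,0,-2.5,0,0,0,-1.5,0,0,0,-1,0,0,0,0,0,0,0,0,0,0]'

```text
time: 13.27
ee_pos: [0.5297, -0.1894, 0.1794]
eef_rot: [0.0, 1.0, 0.0, -0.0]
ft_force: [0.1, 0.8, -6.0]
width: 0.0227
grip_force: 30.0
```

```bash
cat > stand.py <<'E'
from bench import r
from h import *
np.set_printoptions(precision=4,suppress=True)
i=r.camera_info("wrist");im=r.camera("wrist")[:,:,::-1].copy();cv2.imwrite("pics/w5.png",im)
s=r.read_state();print(s['ee_pos'],s['ft_force'],s['width'],i['origin'])
h=cv2.cvtColor(im,cv2.COLOR_BGR2HSV).astype(int)
m=((h[...,0]<18)&(h[...,1]>80)&(h[...,2]>25)).astype(np.uint8)
n,l,st,c=cv2.connectedComponentsWithStats(m);k=1+st[1:,4].argmax();print("wood",st[k])
b=(l==k).astype(np.uint8)
cs,hi=cv2.findContours(b,cv2.RETR_CCOMP,cv2.CHAIN_APPROX_NONE)
for q,hh in zip(cs,hi[0]):
    if len(q)>60:
        w=np.array([onz(i,*p[0],.064)[:2] for p in q],np.float32)
        (x,y),(a,bb),an=cv2.minAreaRect(w); (cx,cy),rad=cv2.minEnclosingCircle(w)
        print("hole" if hh[3]>=0 else "outer",len(q),"rect",np.round((x,y,a,bb,an),4),"circ",np.round((cx,cy,rad),4), "bbox",w.min(0),w.max(0))
E
python3 stand.py
```

```text
[ 0.5299 -0.1885  0.1795] [ 0.4811 -0.0218 -6.2509] 0.02316407319091224 [ 0.4469 -0.1909  0.3674]
wood [   29    51   263   152 22977]
outer 714 rect [ 0.4592 -0.302   0.0891  0.1739  5.6411] circ [ 0.459  -0.3036  0.0958] bbox [ 0.4072 -0.3927] [ 0.5118 -0.2123]
hole 196 rect [ 0.4626 -0.334   0.0508  0.047  41.2841] circ [ 0.462  -0.3306  0.0276] bbox [ 0.4347 -0.3573] [ 0.4892 -0.3122]
hole 219 rect [ 0.454  -0.2574  0.0518  0.0543 89.9311] circ [ 0.4545 -0.2549  0.0286] bbox [ 0.4269 -0.2834] [ 0.4812 -0.2315]
```

Run:
```python
from bench import r
from h import *
np.set_printoptions(precision=4,suppress=True)
i=r.camera_info("wrist");im=cv2.imread("pics/w5.png");g=cv2.blur(cv2.cvtColor(im,cv2.COLOR_BGR2GRAY),(3,3))
print(i['origin'])
for y in range(150,330,3): print(y,[int(g[y,x]) for x in range(230,416,12)],round(onz(i,322,y,.1947)[0],4),round(onz(i,322,y,.1287)[0],4))
```

```text
[ 0.4472 -0.1902  0.3674]
150 [53, 54, 54, 85, 84, 103, 126, 126, 125, 125, 124, 124, 124, 123, 123, 123] 0.4622 0.468
153 [54, 54, 74, 86, 83, 99, 130, 130, 129, 129, 129, 128, 127, 127, 127, 126] 0.4635 0.4697
156 [49, 52, 90, 89, 88, 91, 128, 129, 128, 128, 128, 128, 127, 128, 127, 127] 0.4647 0.4714
159 [38, 47, 88, 90, 91, 84, 126, 126, 126, 126, 126, 126, 125, 125, 125, 125] 0.4659 0.4731
162 [61, 76, 92, 92, 92, 77, 125, 124, 124, 124, 124, 123, 123, 122, 123, 123] 0.4672 0.4748
165 [72, 112, 92, 93, 93, 73, 127, 126, 126, 125, 125, 124, 124, 123, 123, 123] 0.4684 0.4765
168 [89, 139, 93, 95, 94, 69, 124, 124, 124, 124, 124, 124, 123, 123, 123, 123] 0.4697 0.4783
171 [130, 148, 95, 95, 93, 76, 127, 127, 126, 126, 126, 124, 124, 124, 124, 124] 0.4709 0.48
174 [147, 147, 92, 90, 89, 102, 128, 128, 128, 127, 127, 126, 125, 125, 124, 123] 0.4722 0.4817
177 [142, 140, 88, 88, 88, 123, 129, 128, 129, 127, 127, 126, 126, 125, 124, 124] 0.4734 0.4835
180 [141, 145, 90, 89, 93, 126, 126, 127, 127, 126, 126, 125, 125, 124, 125, 124] 0.4747 0.4852
183 [150, 152, 120, 154, 124, 128, 128, 
[... 3932 characters left out ...]
188, 187] 0.5322 0.5647
306 [180, 180, 186, 92, 24, 28, 24, 25, 23, 23, 27, 22, 96, 189, 184, 183] 0.5337 0.5668
309 [72, 72, 185, 47, 25, 27, 24, 24, 24, 23, 27, 25, 50, 187, 72, 73] 0.5353 0.569
312 [34, 33, 186, 20, 29, 28, 24, 23, 24, 24, 27, 28, 21, 187, 35, 35] 0.5369 0.5711
315 [34, 34, 183, 19, 30, 26, 24, 30, 32, 23, 26, 29, 19, 185, 35, 33] 0.5384 0.5733
318 [34, 34, 180, 19, 29, 25, 24, 30, 30, 24, 27, 29, 18, 181, 34, 34] 0.54 0.5755
321 [34, 35, 169, 18, 29, 26, 28, 29, 29, 29, 27, 30, 19, 169, 34, 33] 0.5416 0.5777
324 [33, 35, 86, 19, 30, 24, 29, 29, 28, 27, 26, 29, 21, 99, 34, 34] 0.5432 0.5799
327 [33, 34, 22, 19, 29, 26, 28, 29, 28, 28, 25, 30, 18, 23, 33, 34] 0.5448 0.5821
```

Request:
arm_command --moves '[1,-2.2,0,0,1,-2.2,0,0,1,-2.2,0,0,1,-2.2,0,0,1,-2.2,0,0,1,-2.2,0,0,1,-2.2,0,0,0,-0.2,0,0,0,0,0,0,0,0,0,0,0,0,0,0]'

```text
time: 14.23
ee_pos: [0.461, -0.3437, 0.1796]
eef_rot: [-0.001, 1.0, 0.001, 0.0]
ft_force: [0.1, -0.0, -6.0]
width: 0.0233
grip_force: 30.0
```

Request:
arm_command --moves '[0.15,-0.2,1,0,0,0,1.2,0,0,0,1.2,0,0,0,1.2,0,0,0,0.8,0,0,0,0,0,0,0,0,0,0,0,0,0]'

```text
time: 14.9
ee_pos: [0.4585, -0.3479, 0.1262]
eef_rot: [0.0, 1.0, -0.0, 0.0]
ft_force: [0.8, -0.9, -5.5]
width: 0.0237
grip_force: 30.0
```

Request:
arm_command --moves '[0,0,0.3,0,0,0,0.3,0,0,0,0.2,0,0,0,0.2,0,0,0,0,0]'

```text
time: 15.32
ee_pos: [0.4581, -0.3475, 0.1154]
eef_rot: [0.0, 1.0, 0.0, -0.0]
ft_force: [0.7, 0.7, -7.6]
width: 0.0231
grip_force: 30.0
```

Request:
arm_command --moves '[-0.1,0.2,0,0,0,0,0,0,0,0,0.2,0,0,0,0.2,0,0,0,0.2,0,0,0,0,0]'

```text
time: 15.82
ee_pos: [0.459, -0.3455, 0.1092]
eef_rot: [0.0, 1.0, 0.0, -0.0]
ft_force: [-0.6, 0.2, -7.8]
width: 0.0234
grip_force: 30.0
```

Request:
arm_command --moves '[0,0,0.2,0,0,0,0.2,0,0,0,0.2,0,0,0,0.2,0,0,0,0,0]'

```text
time: 16.23
ee_pos: [0.4591, -0.3455, 0.1013]
eef_rot: [0.0, 1.0, 0.0, -0.0]
ft_force: [0.1, 0.4, -6.7]
width: 0.0233
grip_force: 30.0
```

Request:
arm_command --moves '[0,0,0.2,0,0,0,0.2,0,0,0,0.2,0,0,0,0.2,0,0,0,0,0]'

```text
time: 16.65
ee_pos: [0.4591, -0.3455, 0.0933]
eef_rot: [0.0, 1.0, 0.0, -0.0]
ft_force: [-0.6, -0.1, -6.4]
width: 0.0233
grip_force: 30.0
```

Request:
arm_command --moves '[0,0,0.15,0,0,0,0.15,0,0,0,0.15,0,0,0,0,0]'

```text
time: 16.98
ee_pos: [0.4592, -0.3455, 0.0889]
eef_rot: [0.0, 1.0, 0.0, -0.0]
ft_force: [-0.5, -0.0, -5.0]
width: 0.0231
grip_force: 30.0
```

Request:
arm_command --moves '[0,0,0.1,0,0,0,0.1,0,0,0,0,0]'

```text
time: 17.23
ee_pos: [0.4593, -0.3456, 0.0871]
eef_rot: [0.0, 1.0, 0.0, -0.0]
ft_force: [-0.3, -0.1, -5.8]
width: 0.0229
grip_force: 30.0
```

Request:
arm_command --moves '[0,0,0.1,0,0,0,0.1,0,0,0,0.1,0,0,0,0,0]'

```text
time: 17.57
ee_pos: [0.4592, -0.3456, 0.084]
eef_rot: [0.0, 1.0, 0.0, -0.0]
ft_force: [0.1, 0.4, -7.6]
width: 0.0233
grip_force: 30.0
```

Request:
arm_command --moves '[0,0,0.1,0,0,0,0.1,0,0,0,0.1,0,0,0,0,0]'

```text
time: 17.9
ee_pos: [0.4593, -0.3456, 0.0811]
eef_rot: [0.0, 1.0, 0.0, -0.0]
ft_force: [-0.3, 0.4, -6.7]
width: 0.0231
grip_force: 30.0
```

Request:
arm_command --moves '[0,0,0.1,0,0,0,0.1,0,0,0,0.1,0,0,0,0,0]'

```text
time: 18.23
ee_pos: [0.4597, -0.3459, 0.0789]
eef_rot: [0.0, 1.0, -0.0, 0.001]
ft_force: [-1.3, 1.9, 4.1]
width: 0.0232
grip_force: 30.0
```

Request:
arm_command --moves '[0,0,-0.05,0,0,0,0,0]'

```text
time: 18.4
ee_pos: [0.4596, -0.3458, 0.0792]
eef_rot: [0.0, 1.0, -0.0, 0.0]
ft_force: [-0.7, 1.5, 3.4]
width: 0.0232
grip_force: 30.0
```

Request:
arm_command --moves '[0,0,0,0,0,0,0,0,0,0,0,0,0,0,0,0,0,0,0,0]' --fingers 60

```text
time: 18.82
ee_pos: [0.4593, -0.3458, 0.0787]
eef_rot: [0.0, 1.0, -0.0, -0.0]
ft_force: [-0.0, 1.1, -0.5]
width: 0.0476
grip_force: 0.0
```

Request:
arm_command --moves '[0,0,-1,0,0,0,-2,0,0,0,-2,0,0,0,-3,0,0,0,-2,0,0,0,0,0,0,0,0,0]'

```text
time: 19.4
ee_pos: [0.4599, -0.3462, 0.1804]
eef_rot: [0.0, 1.0, -0.0, 0.001]
ft_force: [0.1, -0.4, 0.1]
width: 0.0521
grip_force: 0.0
```

Run:
```python
from bench import r
from h import *
np.set_printoptions(precision=4,suppress=True)
i=r.camera_info("wrist");im=r.camera("wrist")[:,:,::-1].copy();cv2.imwrite("pics/w6.png",im)
s=r.read_state();print(s['ee_pos'],s['ft_force'],s['width'],s['time'])
g=cv2.cvtColor(im,cv2.COLOR_BGR2GRAY)
for x in blobs((g<45).astype(np.uint8),(250,170,400,300),100): print("knob",x[0],x[1],x[2],onz(i,*x[0],.115))
b=cv2.blur(g,(3,3));print([int(v) for v in b[170:310:4,322]])
m=((b>95)&(cv2.cvtColor(im,cv2.COLOR_BGR2HSV)[...,1]<40)).astype(np.uint8)
for x in blobs(m,(240,150,410,300),400): print("lid",x[0],x[1],x[2])
```

```text
[ 0.4594 -0.3457  0.1791] [ 0.2508 -0.4377 -0.2852] 0.05197019027401859 19.45
knob [394.2 214.6] 377 ((393.0, 213.0), (46.0, 12.0), 90.0) [ 0.4399 -0.3005  0.115 ]
knob [321.7 246.1] 1256 ((322.0, 246.0), (42.0, 34.0), 90.0) [ 0.4611 -0.3467  0.115 ]
knob [391.  293.3] 224 ((390.0, 292.0), (14.0, 18.0), 90.0) [ 0.4949 -0.2997  0.115 ]
knob [254.1 294.1] 101 ((254.5, 294.0), (10.0, 9.0), 90.0) [ 0.4954 -0.3927  0.115 ]
[70, 77, 80, 77, 95, 119, 109, 110, 108, 108, 109, 107, 107, 101, 20, 17, 18, 26, 23, 23, 23, 22, 22, 34, 44, 144, 168, 129, 156, 162, 162, 163, 163, 165, 164]
lid [291.8 235.3] 7284 ((324.5, 224.5), (149.0, 169.0), 90.0)
lid [321.8 226.9] 4354 ((322.0, 231.0), (88.0, 82.0), 90.0)
```

Request:
arm_command --moves '[-0.7,2.8,0,0,-0.7,2.8,0,0,-0.7,2.8,0,0,-0.7,2.8,0,0,-0.7,2.8,0,0,-0.7,2.8,0,0,-0.7,2.8,0,0,-0.7,2.8,0,0,-0.7,2.8,0,0,-0.7,2.8,0,0,-0.7,2.8,0,0,-0.7,2.8,0,0]' --fingers 65

```text
time: 20.45
ee_pos: [0.5429, -0.0083, 0.1777]
eef_rot: [0.0, 1.0, -0.0, -0.001]
ft_force: [0.2, -0.7, 0.3]
width: 0.0566
grip_force: 0.0
```

Request:
arm_command --moves '[0,0,1.5,0,0,0,1.5,0,0,0,0,0,0,0,0,0]'

```text
time: 20.78
ee_pos: [0.5424, -0.01, 0.1478]
eef_rot: [0.0, 1.0, -0.0, -0.001]
ft_force: [0.1, 0.2, 1.1]
width: 0.0563
grip_force: 0.0
```

Run:
```python
from bench import r
from h import *
np.set_printoptions(precision=4,suppress=True)
i=r.camera_info("wrist");im=r.camera("wrist")[:,:,::-1].copy();cv2.imwrite("pics/w7.png",im)
s=r.read_state();print(s['ee_pos'],s['ft_force'],s['width'],s['time'])
g=cv2.cvtColor(im,cv2.COLOR_BGR2GRAY)
for x in blobs((g<45).astype(np.uint8),(265,170,380,300),100): print("knob",x[0],x[1],x[2],onz(i,*x[0],.091))
```

```text
[ 0.5431 -0.0102  0.1487] [ 0.123  -0.7488  0.7604] 0.056774020678074334 20.8333
knob [320.9 250.4] 1344 ((321.0, 250.0), (44.0, 36.0), 90.0) [ 0.5433 -0.011   0.091 ]
```

Aligned. I'll descend 9.5 cm to TCP 0.0535, grip, and lift.

Request:
arm_command --moves '[0,0,2,0,0,0,2,0,0,0,2,0,0,0,1.5,0,0,0,1,0,0,0,0.5,0,0,0,0.5,0,0,0,0,0,0,0,0,0]'

```text
time: 21.58
ee_pos: [0.5439, -0.0098, 0.0545]
eef_rot: [0.0, 1.0, 0.0, 0.0]
ft_force: [0.4, 0.0, 0.8]
width: 0.0565
grip_force: 0.0
```

Request:
arm_command --moves '[0,0,0,0,0,0,0,0,0,0,0,0,0,0,0,0,0,0,0,0,0,0,0,0,0,0,0,0,0,0,0,0,0,0,0,0]' --fingers 0 --squeeze 30

```text
time: 22.33
ee_pos: [0.5435, -0.0094, 0.0539]
eef_rot: [0.0, 1.0, 0.0, 0.0]
ft_force: [-0.1, 1.1, 0.2]
width: 0.0234
grip_force: 30.0
```

Request:
arm_command --moves '[0,0,-0.4,0,0,0,-0.4,0,0,0,-0.4,0,0,0,-0.4,0,0,0,0,0,0,0,0,0,0,0,0,0,0,0,0,0]'

```text
time: 23.0
ee_pos: [0.5432, -0.0098, 0.0696]
eef_rot: [0.0, 1.0, 0.0, -0.0]
ft_force: [-0.3, -0.4, -5.9]
width: 0.0233
grip_force: 30.0
```

Request:
arm_command --moves '[0,0,0,0,0,0,0,0,0,0,0,0,0,0,0,0,0,0,0,0]'

```text
time: 23.42
ee_pos: [0.5434, -0.0097, 0.0698]
eef_rot: [0.0, 1.0, 0.0, -0.0]
ft_force: [0.5, 0.3, -6.6]
width: 0.0234
grip_force: 30.0
```

Request:
arm_command --moves '[0,0,0,0,0,0,0,0,0,0,0,0,0,0,0,0]'

```text
time: 23.75
ee_pos: [0.5435, -0.0097, 0.0698]
eef_rot: [0.0, 1.0, 0.0, 0.0]
ft_force: [-0.2, 0.3, -6.8]
width: 0.0234
grip_force: 30.0
```

Request:
arm_command --moves '[0,0,0,0,0,0,0,0]'

```text
time: 23.92
ee_pos: [0.5435, -0.0097, 0.0698]
eef_rot: [0.0, 1.0, 0.0, 0.0]
ft_force: [0.9, -0.9, -6.4]
width: 0.0231
grip_force: 30.0
```

B reads about 6.5 N, so it is heavy too and goes in the stand's other hole, at tool x,y of about (0.4517, -0.264).

Request:
arm_command --moves '[0,0,-2,0,0,0,-2.5,0,0,0,-2.5,0,0,0,-2.5,0,0,0,-1.5,0,0.6,-1.5,0,0,0.8,-2.3,0,0,0.8,-2.3,0,0,0.8,-2.3,0,0,0.8,-2.3,0,0,0.8,-2.3,0,0,0.8,-2.3,0,0]'

```text
time: 24.92
ee_pos: [0.4884, -0.164, 0.1795]
eef_rot: [0.0, 1.0, 0.0, -0.0]
ft_force: [0.1, -0.2, -6.2]
width: 0.0231
grip_force: 30.0
```

Request:
arm_command --moves '[0.8,-2.3,0,0,0.8,-2.3,0,0,0.8,-2.3,0,0,0.8,-2.1,0,0,0.6,-1.0,0,0,0,0,0,0,0,0,0,0,0,0,0,0,0,0,0,0]'

```text
time: 25.67
ee_pos: [0.4519, -0.2615, 0.1797]
eef_rot: [-0.001, 1.0, 0.0, -0.0]
ft_force: [0.3, 0.1, -7.0]
width: 0.0228
grip_force: 30.0
```

Request:
arm_command --moves '[0,-0.15,1,0,0,0,1.2,0,0,0,1.2,0,0,0,1.2,0,0,0,0.8,0,0,0,0.5,0,0,0,0.3,0,0,0,0,0,0,0,0,0,0,0,0,0]'

```text
time: 26.5
ee_pos: [0.4517, -0.2644, 0.1183]
eef_rot: [0.0, 1.0, -0.0, 0.0]
ft_force: [-0.2, -0.1, -6.2]
width: 0.0231
grip_force: 30.0
```

Request:
arm_command --moves '[0,0,0.2,0,0,0,0.2,0,0,0,0.2,0,0,0,0.2,0,0,0,0,0]'

```text
time: 26.92
ee_pos: [0.4512, -0.264, 0.1093]
eef_rot: [0.0, 1.0, 0.0, -0.0]
ft_force: [0.2, 0.7, -7.6]
width: 0.023
grip_force: 30.0
```

Request:
arm_command --moves '[0,0,0.2,0,0,0,0.2,0,0,0,0.2,0,0,0,0,0]'

```text
time: 27.25
ee_pos: [0.4512, -0.264, 0.1033]
eef_rot: [0.0, 1.0, 0.0, -0.0]
ft_force: [0.5, 0.8, -6.5]
width: 0.0231
grip_force: 30.0
```

Inside the hole. The plate can be met from TCP 0.090 down.

Request:
arm_command --moves '[0,0,0.2,0,0,0,0.2,0,0,0,0.2,0,0,0,0.2,0,0,0,0.2,0,0,0,0.1,0,0,0,0,0]'

```text
time: 27.83
ee_pos: [0.4512, -0.2641, 0.0925]
eef_rot: [0.0, 1.0, 0.0, -0.0]
ft_force: [0.5, 1.0, -7.2]
width: 0.0233
grip_force: 30.0
```

Request:
arm_command --moves '[0,0,0.1,0,0,0,0.1,0,0,0,0.1,0,0,0,0,0]'

```text
time: 28.17
ee_pos: [0.4513, -0.2641, 0.0896]
eef_rot: [0.0, 1.0, 0.0, -0.0]
ft_force: [1.1, 0.1, -6.9]
width: 0.0231
grip_force: 30.0
```

Request:
arm_command --moves '[0,0,0.1,0,0,0,0.1,0,0,0,0.1,0,0,0,0,0]'

```text
time: 28.5
ee_pos: [0.4513, -0.2641, 0.0866]
eef_rot: [0.0, 1.0, 0.0, -0.0]
ft_force: [0.3, 0.5, -6.7]
width: 0.0234
grip_force: 30.0
```

Request:
arm_command --moves '[0,0,0.1,0,0,0,0.1,0,0,0,0.1,0,0,0,0,0]'

```text
time: 28.83
ee_pos: [0.4513, -0.2641, 0.0836]
eef_rot: [0.0, 1.0, 0.0, -0.0]
ft_force: [0.7, 0.6, -7.3]
width: 0.0233
grip_force: 30.0
```

Request:
arm_command --moves '[0,0,0.1,0,0,0,0.1,0,0,0,0.1,0,0,0,0,0]'

```text
time: 29.17
ee_pos: [0.4513, -0.2642, 0.0806]
eef_rot: [0.0, 1.0, 0.0, -0.0]
ft_force: [0.7, -0.4, -7.1]
width: 0.0232
grip_force: 30.0
```

Request:
arm_command --moves '[0,0,0.1,0,0,0,0.1,0,0,0,0.1,0,0,0,0,0]'

```text
time: 29.5
ee_pos: [0.4516, -0.2642, 0.0779]
eef_rot: [0.0, 1.0, 0.0, 0.0]
ft_force: [2.3, 1.8, -2.9]
width: 0.0234
grip_force: 30.0
```

Request:
arm_command --moves '[0,0,0.07,0,0,0,0,0,0,0,0,0]'

```text
time: 29.75
ee_pos: [0.4516, -0.2642, 0.0774]
eef_rot: [0.0, 1.0, 0.0, 0.0]
ft_force: [2.0, 2.9, -0.1]
width: 0.0233
grip_force: 30.0
```

Request:
arm_command --moves '[0,0,0.03,0,0,0,0,0]'

```text
time: 29.92
ee_pos: [0.4516, -0.2643, 0.0771]
eef_rot: [0.0, 1.0, -0.0, 0.0]
ft_force: [1.0, 1.5, 1.5]
width: 0.0234
grip_force: 30.0
```

Request:
arm_command --moves '[0,0,0,0,0,0,0,0,0,0,0,0,0,0,0,0,0,0,0,0,0,0,0,0]' --fingers 60

```text
time: 30.42
ee_pos: [0.4512, -0.2642, 0.0767]
eef_rot: [0.0, 1.0, 0.0, -0.0]
ft_force: [-0.5, 1.1, -0.5]
width: 0.0501
grip_force: 0.0
```

Request:
arm_command --moves '[0,0,-1,0,0,0,-2,0,0,0,-2,0,0,0,-3,0,0,0,-2,0,0,0,-2,0,0,0,0,0,0,0,0,0]'

```text
time: 31.08
ee_pos: [0.4519, -0.2645, 0.1983]
eef_rot: [0.0, 1.0, -0.0, 0.001]
ft_force: [0.0, 0.8, -0.6]
width: 0.0524
grip_force: 0.0
```

Run:
```python
from bench import r
from h import *
np.set_printoptions(precision=4,suppress=True)
i=r.camera_info("wrist");im=r.camera("wrist")[:,:,::-1].copy();cv2.imwrite("pics/w8.png",im)
s=r.read_state();print(s['ee_pos'],s['ft_force'],s['width'],s['time'],s['joint_vel'])
g=cv2.cvtColor(im,cv2.COLOR_BGR2GRAY)
for x in blobs((g<45).astype(np.uint8),(150,130,400,300),300): print("knob",x[0],x[1],x[2],onz(i,*x[0],.115))
b=cv2.blur(g,(3,3))
m=((b>95)&(cv2.cvtColor(im,cv2.COLOR_BGR2HSV)[...,1]<40)).astype(np.uint8)
for x in blobs(m,(265,150,380,290),400): print("lid",x[0],x[1],x[2],onz(i,*x[2][0],.093))
```

```text
[ 0.4514 -0.2642  0.1972] [0.0623 0.1985 0.4192] 0.05173482621569892 31.1333 [ 0.0014  0.0171 -0.0024  0.022  -0.0036 -0.005   0.0031]
knob [321. 235.] 1067 ((321.0, 235.0), (40.0, 32.0), 90.0) [ 0.4509 -0.2655  0.115 ]
knob [208.6 246.1] 692 ((206.00001525878906, 249.00001525878906), (32.52690887451172, 43.84062194824219), 45.0) [ 0.459  -0.3442  0.115 ]
lid [330.6 165.2] 1197 ((321.9999694824219, 204.49996948242188), (108.99998474121094, 113.99998474121094), 90.0) [ 0.4342 -0.2647  0.093 ]
lid [321.  219.7] 3709 ((319.78057861328125, 223.81451416015625), (80.24241638183594, 77.48362731933594), 64.65382385253906) [ 0.4489 -0.2664  0.093 ]
lid [328.3 281.1] 1866 ((322.0, 278.5), (21.0, 114.0), 90.0) [ 0.4929 -0.2647  0.093 ]
```

Both knobs sit 8 cm apart above the holes, and the gripper is clear, so I'll hand in.

```bash
python3 -c "
from bench import r
print(r.close_job())"
```

```text
the job is handed in; nothing more can be done
None
```

Both canisters weighed about 6.5 N (full), so each now stands released in its own hole of the wooden stand and the job is handed in; my first grip on one slipped off its knob on the tray, and I don't have the judge's result.

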